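# Seat the spacing comb between the bars and lock it

### The arm

A 6-joint arm with a two-finger parallel gripper is mounted at the origin on the work surface. World frame = base frame: x ahead of the robot, y to its left, z up, the work surface at z = 0. Lengths are in mm, angles in degrees, forces in N, time in s.
With the tool pointing down it reaches from about 300 to 850 mm from the base axis. Payload 4.2 kg.
Tool frame: the origin (TCP) lies at the very end of the fingers, on their centre line; the grasp point (between the pads) lies 19 mm behind it; z points along the fingers, y is the direction in which the jaws open and shut (so a half turn about z gives the same grasp; the last joint's range is limited). The gripper opens to 91 mm and grips with 3 to 60 N. Pads are 32 mm wide; open, the fingers measure 118 mm over their backs; the gripper's body (76 mm by 178 mm) begins 60 mm behind the grasp point.
Start: joints at [73.453, 18.312, 89.639, -0, 72.044, -1.146], TCP at [152.707, 554.368, 213.976] pointing down, gripper open.
Joint ranges: [-177.97, 177.97], [-48.28, 115.42], [12.27, 149.76], [-77.06, 257.06], [2.81, 150.46], [-146.56, 146.56]. Speed limits (degrees/s): [147.25, 147.25, 180, 180, 180, 180].

### API

Orientations are given as [roll, pitch, yaw] about the fixed x, y, z axes, in that order (R = Rz(yaw) Ry(pitch) Rx(roll)).
In Python, from workcell import monitor, eyes, job gives the robot as it stands.
- The arm moves only by the tool move_arm, never from a script. Its argument "increments" is a list that holds one entry, the list of rows, each a list of 7 numbers: the opening, from 0 (shut) to 1 (fully open), then the shift along the tool's x, y, z in cm, then the turn, a rotation vector about the tool's x, y, z in rad. In form: [[[jaw, x, y, z, ax, ay, az], ...]]. A call has 1 to 12 rows; each row shifts and turns the pose as measured when the row begins, along the tool's axes as they then stand; what a row does not reach is not made up. A row lasts 1/8 s, in which the tool goes at most 62.5 mm and 10.7 degrees, less where a joint would pass 70% of its speed; a pose out of reach is approached as far as the arm can. A call is refused whole if a number of a shift passes 6.25 or a number of a turn 0.188, either way. A call with a gripper value outside its range is refused whole. The fingers move at their own pace and stop on an object; "force" is the grip in N (left out, the last holds). Time passes only in rows, so rows that do not move let the fingers close. It gives the time, the measured TCP pose, the force and the opening at its end, in the units of the state.
- monitor.state(): the state, without advancing time (a new reading comes with each control period).
- eyes.grab_frame(name): name is "scene" or "top" or "wrist"; returns a dict with "color" (420x560x3 uint8, red, green, blue), "z_map" (420x560 float32, mm along the optical axis (not along the pixel's ray), 0 where there is no reading), "camera_matrix" (3x3 intrinsics, pixels), "rvec" (rotation vector, rad) and "tvec" (3), from world to camera coordinates, as OpenCV has them. Camera axes: x right, y down, z forward; pixel columns grow to the right and rows downward; lengths in mm; the calibration is good to about 2 mm. A picture is of the moment at which its call begins.
- job.job_done(): hands the job in, once; it reports no verdict.
The state is a dict: "time_s": time; "qpos": joint angles; "qvel": joint speeds; "effort": joint torques, N m; "ee_pos": TCP position; "ee_rot": TCP orientation; "force": force on the tool from outside, world axes, zero at the start; "torque": the same for the moment, N m; "gripper_width": finger opening in mm.
Only numpy, scipy, OpenCV 4.12 (cv2) and the standard library are available. Lean on these libraries where they do the work, as an engineer would, in place of code of your own. Each camera call takes 0.05 s, during which the arm holds its last target. There are 200 camera calls.

### The job

Take the spacing comb and lower it gently onto the tacking jig so that each of its six teeth goes into its own gap between the bars and the spine lies flat on the bar tops, feeling for the gaps and never leaning hard on the bars. Then swing the jig's hold-down arm round to its stop over the end of the comb, let go, and leave the other gear on the table where it is.

Things in the scene. Friction and masses are not known exactly. Their poses are not given: they have to be found in the camera images.
- comb_grip (a point): Centre of the grip tab of the loose aluminium comb (0.25-0.4 kg), standing on its teeth on the table. z up, y along it, x its thickness; a half turn about z is the same. Tab 14 (x) x 36 (y) x 44 mm tall; under it the spine, 24 x 136 x 16 mm tall; under that six teeth 24 x 8 x 24 mm long, pitch 22.5 mm along y, centred. Spine underside 38 mm, tooth tips 62 mm below this point.
- jig: Tacking jig fixed to the table: dark steel bed plate 12 mm thick (x +-55, y -95 to +123 mm) carrying the row of bars and, at its +y end, the hold-down arm. Origin on the table surface under the nominal middle of the row; z up, y along the row, x across. The bars are only lightly held: never press or drop the comb on them with more than 60 N.
- bar_row (a point): Nominal middle of the row of gold-passivated bars, at their tops, 42 mm above the table; axes as jig. Along y: five bars 12.5 mm wide, a 21.5 mm wide bar at each end, six gaps 10 mm wide between, pitch 22.5 mm. Bars 96 mm long in x, 30 mm tall. The whole row really stands 4 to 12 mm off this point along y, to either side: no reading tells; see or feel it. One pitch off, the wide bars block.
- jig_seat (a point): Nominal place of comb_grip when the comb is home (spine flat on the bar tops): 80 mm above the table over the jig's origin, axes as jig. The true place has this height but is shifted along y with the bars, 4 to 12 mm to either side. Tooth tips first touch the bar tops with comb_grip 24 mm above this height.
- swing_pivot (a point): Pivot axis of the hold-down arm at the arm's underside: jig x = 0, y = +106 mm, 60 mm above the table, that is 2 mm above the top of the spine of a comb that is fully home, so the arm passes only over a seated comb. The arm is 18 mm wide, 8 mm thick and ends 70 mm from this axis.
- swing_arm (a joint): Angle of the hold-down arm about its vertical pivot, rad. 0: it points to the jig's -x (open, comb free to enter); grows anticlockwise seen from above; 1.571 is the stop, pointing to the jig's -y over the end of the comb. Starts at 0 to 0.35. It stays where it is left; moving it takes about 2 to 3 N at the knob.
- swing_knob (a point): Centre of the upright round black knob, 16 mm diameter and 44 mm tall, that stands on the hold-down arm 55 mm from the pivot axis; the point is on the knob's axis, 22 mm above the arm's top and 90 mm above the table.
- angle_stop: Bystander: loose black steel L-shaped stop, foot 50 by 130 mm, 110 mm tall; origin under the middle of its foot.
- clamp_bolt: Bystander: loose round steel clamping bolt standing on the table, 38 mm diameter, 58 mm tall; origin at its underside.
- tube_offcut: Bystander: loose offcut of gold-passivated square tube lying on the table, 40 by 40 by 120 mm (along its x); origin under its middle.
Things that resemble listed ones, but are neither listed nor needed, are in the scene too. Of the things that look like the part that bears comb_grip, the middle-sized one is meant.

How it is judged (in metres and radians):
On the way, in this order (a step that is already met when the one before it is completed fails the run):
1. the comb is fully home: all six teeth in their gaps and the spine down on the bars, within 2 mm, while the hold-down arm is still clear of it (z of comb_grip in the frame of jig_seat between -0.004 and 0.002 m and y of comb_grip in the frame of jig_seat between -0.015 and 0.015 m and x of comb_grip in the frame of jig_seat between -0.012 and 0.012 m and value of joint swing_arm below 0.9 rad), for 0.2 s.
2. the hold-down arm is swung round to its stop over the comb (value of joint swing_arm above 1.48 rad), for 0.1 s.
At the end, for the whole second after the job is handed in: Comb released, at rest and fully home: grip within 2 mm of seated height, 12 mm of the row's centre line, 15 mm of nominal along the row, upright to 0.05 rad, in line to 0.1 rad; hold-down arm at its stop (above 1.48 rad) (z of comb_grip in the frame of jig_seat between -0.004 and 0.002 m and y of comb_grip in the frame of jig_seat between -0.015 and 0.015 m and x of comb_grip in the frame of jig_seat between -0.012 and 0.012 m and angle between the y axis of comb_grip and the y axis of jig_seat, either way round below 0.1 rad and angle between comb_grip's own z axis and vertical below 0.05 rad and value of joint swing_arm above 1.48 rad and linear speed of comb below 0.01 m/s); the robot touches nothing.
It fails at once if the comb is pressed on or dropped against the bars with more than 60 N (contact force between comb and bars above 60 N).
It fails at once if a bystander is moved by more than 20 mm (distance of any of angle_stop, clamp_bolt, tube_offcut from where it was at the start of the episode above 0.02 m).
It also fails if it takes over 72 s, if anything falls off the work surface, if the arm or the gripper's body presses on something with over 40 N, if the wrist force passes 120 N, or if a joint passes its speed limit or range.

## Working session

There is one attempt and no reset: what is moved stays moved. The work goes in short steps, Python scripts to look and compute and a tool call to move; the robot and the scene stay as the last step left them, time stands still between calls to the robot, and variables do not carry over. Pictures are saved under pics/ and viewed, about 8 in all and at most 12, crops included, and the job is handed in when it is done.

Besides the shell and the picture viewer there is one more tool, called after "Request:" as name([rows], argument=value, ...), one row to a line, values as JSON. move_arm: Moves the arm, as the interface text tells. Its arguments: {"type":"object","properties":{"increments":{"type":"array"},"force":{"type":"number"}},"required":["increments"]}

```bash
mkdir -p pics && cat > h.py <<'E'
import numpy as np, cv2
from workcell import monitor, eyes, job
def grab(n):
    f=eyes.grab_frame(n); f['R']=cv2.Rodrigues(np.array(f['rvec'],float))[0]; f['t']=np.array(f['tvec'],float).reshape(3); f['K']=np.array(f['camera_matrix'],float); return f
def save(f,name,crop=None,s=1):
    im=f['color'][:,:,::-1]
    if crop: x0,y0,x1,y1=crop; im=im[y0:y1,x0:x1]
    cv2.imwrite('pics/'+name,cv2.resize(im,None,fx=s,fy=s,interpolation=cv2.INTER_CUBIC))
def xyz(f):
    z=f['z_map'].astype(float); v,u=np.mgrid[:z.shape[0],:z.shape[1]]; K=f['K']
    c=np.stack([(u-K[0,2])/K[0,0]*z,(v-K[1,2])/K[1,1]*z,z],-1)
    w=(c-f['t'])@f['R']; w[z==0]=np.nan; return w
def ray(f,u,v,h):
    d=f['R'].T@np.linalg.solve(f['K'],[u,v,1.]); o=-f['R'].T@f['t']; return o+d*(h-o[2])/d[2]
def proj(f,p):
    c=f['R']@np.array(p,float)+f['t']; q=f['K']@c; return q[:2]/q[2]
E
python3 - <<'E'
from h import *
a=grab('top'); b=grab('scene')
save(a,'top.png',s=1.4); save(b,'scene.png',s=1.4)
for f in (a,b): print(-f['R'].T@f['t'], f['K'][0,0])
np.savez('top.npz',w=xyz(a)); print(monitor.state())
E
```

```text
[ 463.01775898  -42.96154026 1029.52980918] 439.7163327688165
[1372.97252629 -726.84353924  776.0265001 ] 490.0623797961307
{'time_s': 0.1, 'qpos': array([ 7.34533116e+01,  1.83461480e+01,  8.96974048e+01, -2.23731462e-04,
        7.20436002e+01, -1.14710348e+00]), 'qvel': array([ 0.09091549, -0.0824809 , -0.10102228,  0.04498302, -0.07770708,
       -0.06736459]), 'effort': array([-1.43227762e-04, -4.13328624e+01, -2.32507771e+01,  7.28112669e-02,
        4.21813061e-02, -3.28412796e-05]), 'ee_pos': array([152.578733  , 553.93538771, 213.23632518]), 'ee_rot': array([-1.79912860e+02, -1.53206499e-03,  1.64600483e+02]), 'force': array([-0.16049458,  0.8728224 ,  0.12035065]), 'torque': array([-0.03591974, -0.00734668,  0.00357139]), 'gripper_width': 91.42064501598777}
```

View pics/top.png

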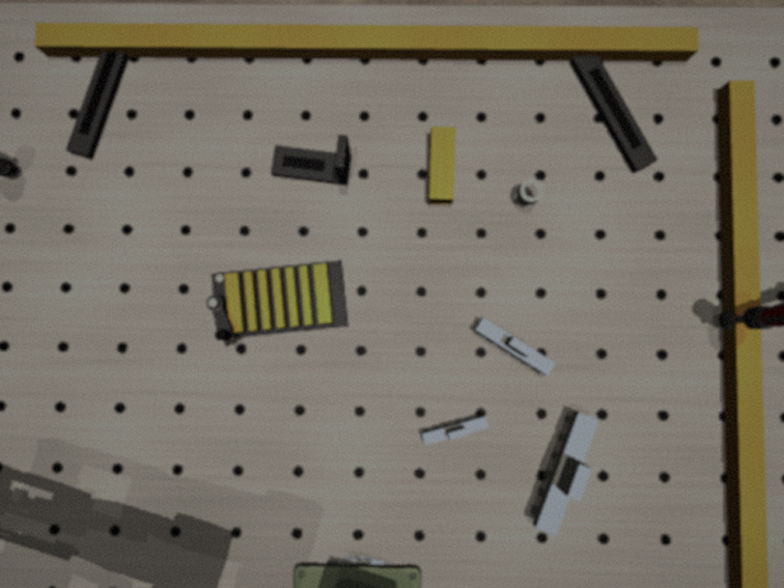

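View pics/scene.png

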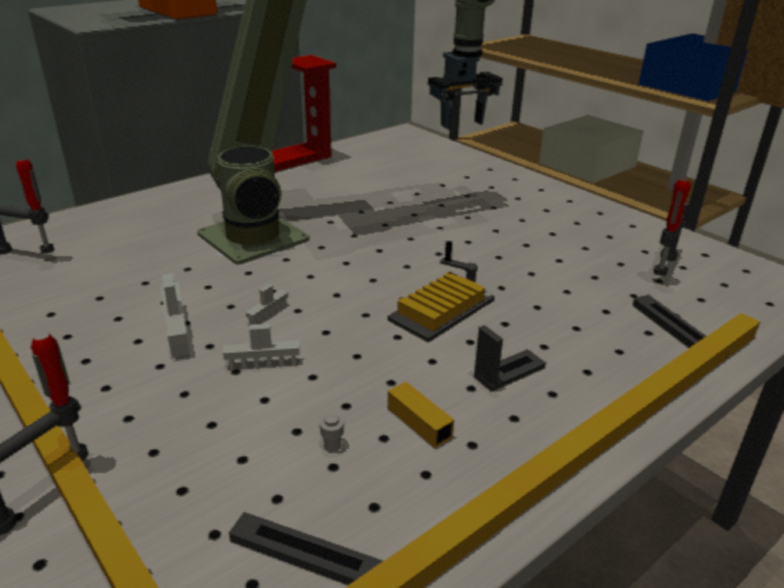

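The top view (1.4x) shows three comb lookalikes: one at (513,346), a smaller one at (455,430), and a large one at (565,472). The jig is at (280,298) with its pivot at the left end (213,302) and the knob at about (224,335). I choose the one at (513,346) and check its size by depth.

```bash
python3 - <<'E'
from h import *
f=grab('top'); w=xyz(f); H=w[...,2]
hsv=cv2.cvtColor(f['color'],cv2.COLOR_RGB2HSV)
def rect(m):
    p=w[m][:,:2].astype(np.float32); (c,s,a)=cv2.minAreaRect(p)
    b=cv2.boxPoints((c,s,a)); e=max([(b[1]-b[0]),(b[2]-b[1])],key=np.linalg.norm)
    return np.round(c,1),np.round(s,1),round(float(np.degrees(np.arctan2(e[1],e[0]))),1),len(p)
for n,(u,v) in dict(mid=(513,346),small=(455,430),large=(565,472)).items():
    u,v=u/1.4,v/1.4; M=np.zeros(H.shape,bool); r=42; M[int(v-r):int(v+r),int(u-r):int(u+r)]=1
    if n=='mid':
        print('tab',rect(M&(H>60)), np.nanmax(H[M]))
    k=M&(H>20); nl,l,st,_=cv2.connectedComponentsWithStats(k.astype(np.uint8))
    for i in range(1,nl):
        if st[i,4]>40: print(n,rect(l==i),np.nanpercentile(H[l==i],[5,50,99]).round())
M=np.zeros(H.shape,bool); M[180:250,140:255]=1
gold=M&(hsv[...,1]>120)&(hsv[...,0]>15)&(hsv[...,0]<40)&(hsv[...,2]>70)
print('gold',rect(gold&(H>35)),np.nanmedian(H[gold]))
print('jig>8',rect(M&(H>7)&(H<48)))
k=M&(H>85); print('knob',rect(k),w[k].mean(0)); k=M&(H>55); print('hi',rect(k))
save(f,'jig.png',(135,175,265,255),6)
s=grab('scene'); save(s,'combclose.png',(100,180,230,280),6)
np.savez('t.npz',w=w,c=f['color'])
E
```

```text
tab (array([ 461.5, -246.3]), array([36.2, 14.2]), 57.6, 141) 88.79624365787843
mid (array([ 461.6, -246. ]), array([135.6,  24.9]), 58.0, 707) [34. 40. 87.]
small (array([ 325.8, -151.8]), array([ 19.7, 106. ]), -73.9, 454) [26. 32. 68.]
large (array([ 265.6, -323.2]), array([ 36.7, 190.6]), -21.0, 1902) [ 37.  56. 119.]
gold (array([534.6, 134.9]), array([ 95.1, 165.8]), -83.6, 1966) 42.20330857952243
jig>8 (array([534.7, 138.7]), array([110.4, 218.2]), -83.5, 4123)
knob (array([473.1, 207.7]), array([15.1, 14.9]), 59.6, 69) [473.148129   206.18384557 107.82821314]
hi (array([498.3, 217. ]), array([82.3, 26. ]), 26.1, 376)
```

View pics/jig.png

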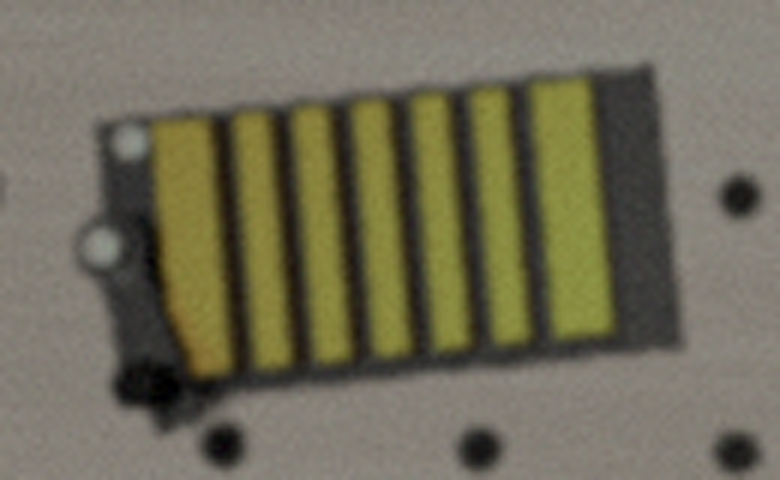

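View pics/combclose.png

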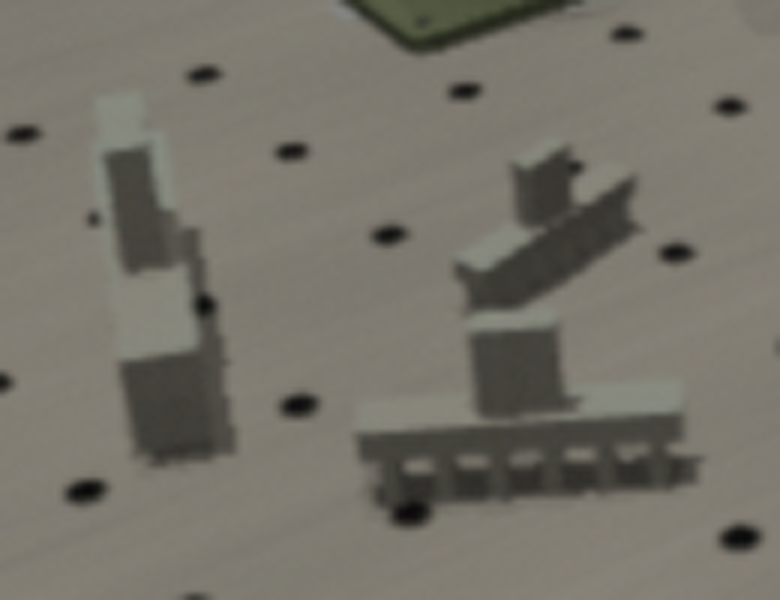

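The middle comb is confirmed: 136 mm long, six teeth, tab centre (461.5,-246.2), axis 58°. The bar row centre is about (534.6,134.9), axis 96.4°. I'll write a helper to work out the steps, then go above the comb.

```bash
cat > plan.py <<'E'
import sys
from h import *
from scipy.spatial.transform import Rotation as Ro, Slerp
# usage: plan.py x y z yaw rows jaw
def plan(x,y,z,yaw,n,jaw):
    s=monitor.state(); p=np.array(s['ee_pos']); R0=Ro.from_euler('xyz',s['ee_rot'],degrees=True); R1=Ro.from_euler('xyz',[180,0,yaw],degrees=True)
    rv=(R0.inv()*R1).as_rotvec(); d=np.array([x,y,z])-p; rows=[]; R=R0
    for i in range(n):
        rows.append([jaw]+list(np.round(R.inv().apply(d/n)/10,2))+list(np.round(rv/n,3))); R=R*Ro.from_rotvec(rv/n)
    print(s['time_s'],p.round(1),np.round(s['ee_rot'],2),'F',np.round(s['force'],1),'w',round(s['gripper_width'],1)); print(str([[float(a) for a in r] for r in rows]).replace(' ',''))
if __name__=='__main__':
    a=list(map(float,sys.argv[1:])); plan(*a[:4],int(a[4]),a[5])
E
python3 plan.py 461.5 -246 190 58 14 1
```

```text
0.2 [152.6 554.1 213.4] [-179.94   -0.    164.6 ] F [ 0.4  0.  -0.6] w 91.0
[[1.0,-3.64,-4.92,0.17,-0.0,0.0,0.133],[1.0,-4.26,-4.4,0.17,-0.0,0.0,0.133],[1.0,-4.81,-3.79,0.17,-0.0,0.0,0.133],[1.0,-5.27,-3.12,0.17,-0.0,0.0,0.133],[1.0,-5.64,-2.4,0.17,-0.0,0.0,0.133],[1.0,-5.91,-1.63,0.17,-0.0,0.0,0.133],[1.0,-6.07,-0.83,0.17,-0.0,0.0,0.133],[1.0,-6.13,-0.02,0.17,-0.0,0.0,0.133],[1.0,-6.07,0.79,0.17,-0.0,0.0,0.133],[1.0,-5.92,1.59,0.17,-0.0,0.0,0.133],[1.0,-5.65,2.36,0.17,-0.0,0.0,0.133],[1.0,-5.29,3.09,0.17,-0.0,0.0,0.133],[1.0,-4.84,3.76,0.17,-0.0,0.0,0.133],[1.0,-4.29,4.37,0.17,-0.0,0.0,0.133]]
```

Request:
move_arm([
  [[1, -3.64, -4.92, 0.17, 0, 0, 0.133], [1, -4.26, -4.4, 0.17, 0, 0, 0.133], [1, -4.81, -3.79, 0.17, 0, 0, 0.133], [1, -5.27, -3.12, 0.17, 0, 0, 0.133], [1, -5.64, -2.4, 0.17, 0, 0, 0.133], [1, -5.91, -1.63, 0.17, 0, 0, 0.133], [1, -6.07, -0.83, 0.17, 0, 0, 0.133], [1, -6.13, 0, 0.17, 0, 0, 0.133], [1, -6.07, 0.79, 0.17, 0, 0, 0.133], [1, -5.92, 1.59, 0.17, 0, 0, 0.133]],
])

```text
time_s: 1.45
ee_pos: [367.4, -30.1, 196.4]
ee_rot: [179.5, -0.1, 86.4]
force: [1.3, 0.3, 1.1]
gripper_width: 91.4
```

```bash
python3 plan.py 461.5 -246 180 58 7 1
```

```text
1.45 [367.4 -30.1 196.4] [ 1.7952e+02 -7.0000e-02  8.6440e+01] F [1.3 0.3 1.1] w 91.4
[[1.0,-3.0,1.53,0.24,0.001,-0.0,0.071],[1.0,-2.88,1.74,0.24,0.001,-0.0,0.071],[1.0,-2.75,1.94,0.24,0.001,-0.0,0.071],[1.0,-2.6,2.13,0.24,0.001,-0.0,0.071],[1.0,-2.45,2.31,0.24,0.001,-0.0,0.071],[1.0,-2.28,2.48,0.24,0.001,-0.0,0.071],[1.0,-2.1,2.63,0.24,0.001,-0.0,0.071]]
```

Request:
move_arm([
  [[1, -3.0, 1.53, 0.24, 0.001, 0, 0.071], [1, -2.88, 1.74, 0.24, 0.001, 0, 0.071], [1, -2.75, 1.94, 0.24, 0.001, 0, 0.071], [1, -2.6, 2.13, 0.24, 0.001, 0, 0.071], [1, -2.45, 2.31, 0.24, 0.001, 0, 0.071], [1, -2.28, 2.48, 0.24, 0.001, 0, 0.071], [1, -2.1, 2.63, 0.24, 0.001, 0, 0.071], [1, 0, 0, 0, 0, 0, 0]],
])

```text
time_s: 2.45
ee_pos: [460.9, -259.2, 178.2]
ee_rot: [-180.0, -0.2, 56.4]
force: [-0.5, 0.1, 0.8]
gripper_width: 91.3
```

```bash
python3 - <<'E'
from h import *
f=grab('wrist'); w=xyz(f); H=w[...,2]; save(f,'w1.png')
u,v=proj(f,[461.5,-246,84]); print(u,v)
k=(H>70)&(H<95)&(np.hypot(w[...,0]-461.5,w[...,1]+246)<60)
c,s,a=cv2.minAreaRect(w[k][:,:2].astype(np.float32)); print(c,s,a,k.sum())
k=(H>30)&(H<95)&(np.hypot(w[...,0]-461.5,w[...,1]+246)<90)
c,s,a=cv2.minAreaRect(w[k][:,:2].astype(np.float32)); print(c,s,a,k.sum())
E
python3 plan.py 461.5 -246 46 58 6 1
```

```text
272.77280859352874 197.63748171772886
(460.76190185546875, -249.14569091796875) (36.19422912597656, 14.019164085388184) 57.9946174621582 599
(460.6856689453125, -249.21363830566406) (135.50640869140625, 24.008148193359375) 58.002254486083984 2762
2.5 [ 460.2 -258.1  178.2] [-179.91   -0.25   56.49] F [-0.9 -0.   0.2] w 91.2
[[1.0,0.17,-0.09,2.2,-0.0,-0.001,-0.004],[1.0,0.17,-0.09,2.2,-0.0,-0.001,-0.004],[1.0,0.17,-0.09,2.2,-0.0,-0.001,-0.004],[1.0,0.18,-0.09,2.2,-0.0,-0.001,-0.004],[1.0,0.18,-0.09,2.2,-0.0,-0.001,-0.004],[1.0,0.18,-0.09,2.2,-0.0,-0.001,-0.004]]
```

View pics/w1.png

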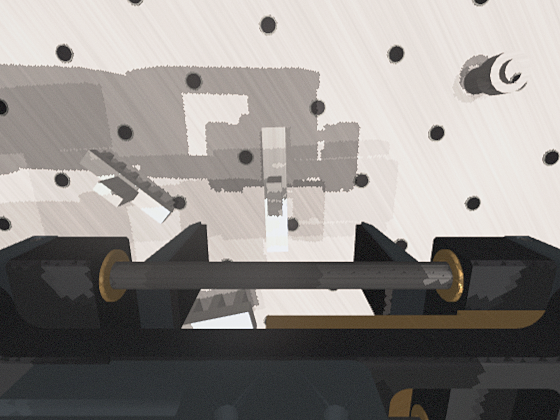

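The wrist view shows the comb at about (275,190) between the fingers, and nothing is in the way. Next I descend and grip.

Request:
move_arm([
  [[1, 0.3, -0.08, 2.3, 0, -0.001, -0.006], [1, 0.3, -0.08, 2.3, 0, -0.001, -0.006], [1, 0.2, -0.08, 2.3, 0, -0.001, -0.006], [1, 0.2, -0.08, 2.3, 0, -0.001, -0.006], [1, 0.1, -0.09, 2.2, 0, -0.001, 0], [1, 0, 0, 1.6, 0, 0, 0], [1, 0, 0, 0, 0, 0, 0]],
], force=40)

```text
time_s: 3.38
ee_pos: [459.7, -238.5, 46.5]
ee_rot: [-179.8, -0.1, 58.4]
force: [-0.2, 0.8, 0.1]
gripper_width: 91.2
```

```bash
python3 plan.py 461.2 -247.7 44.5 58 2 1
```

```text
3.375 [ 459.7 -238.5   46.5] [-1.7977e+02 -5.0000e-02  5.8410e+01] F [-0.2  0.8  0.1] w 91.2
[[1.0,-0.35,0.31,0.1,-0.002,-0.0,0.004],[1.0,-0.35,0.31,0.1,-0.002,-0.0,0.004]]
```

Request:
move_arm([
  [[1, -0.35, 0.31, 0.1, -0.002, 0, 0.004], [1, -0.3, 0.25, 0.05, -0.002, 0, 0.002], [1, 0, 0, 0, 0, 0, 0]],
])

```text
time_s: 3.75
ee_pos: [462.1, -247.4, 47.1]
ee_rot: [179.8, -0.1, 58.1]
force: [-0.4, 1.2, 0.6]
gripper_width: 91.4
```

```bash
python3 plan.py 461.2 -247.7 44.5 58 1 1
```

```text
3.75 [ 462.1 -247.4   47.1] [ 1.7978e+02 -6.0000e-02  5.8100e+01] F [-0.4  1.2  0.6] w 91.4
[[1.0,-0.07,-0.06,0.26,0.004,-0.001,0.002]]
```

Request:
move_arm([
  [[0, -0.05, -0.05, 0.15, 0.003, 0, 0], [0, 0, 0, 0, 0, 0, 0], [0, 0, 0, 0, 0, 0, 0], [0, 0, 0, 0, 0, 0, 0], [0, 0, 0, 0, 0, 0, 0], [0, 0, 0, 0, 0, 0, 0]],
])

```text
time_s: 4.5
ee_pos: [461.5, -247.8, 46.0]
ee_rot: [179.9, -0.1, 58.1]
force: [-0.5, -0.9, -0.1]
gripper_width: 34.3
```

Request:
move_arm([
  [[0, 0, 0, 0, 0, 0, 0], [0, 0, 0, 0, 0, 0, 0], [0, 0, 0, 0, 0, 0, 0], [0, 0, 0, 0, 0, 0, 0]],
])

```text
time_s: 5.0
ee_pos: [461.4, -247.7, 45.9]
ee_rot: [179.9, -0.1, 58.1]
force: [0.2, 0.0, -0.7]
gripper_width: 13.7
```

Request:
move_arm([
  [[0, 0, 0, -2, 0, 0, 0], [0, 0, 0, -2.5, 0, 0, 0], [0, 0, 0, -2.5, 0, 0, 0], [0, 0, 0, -2.5, 0, 0, 0], [0, 0, 0, -1, 0, 0, 0], [0, 0, 0, 0, 0, 0, 0]],
])

```text
time_s: 5.75
ee_pos: [457.8, -245.8, 149.1]
ee_rot: [-179.4, -0.0, 58.1]
force: [-0.2, 0.3, -3.3]
gripper_width: 13.9
```

```bash
python3 plan.py 534.6 134.9 150 96.4 12 0
```

```text
5.75 [ 457.8 -245.8  149.1] [-1.7939e+02 -5.0000e-02  5.8080e+01] F [-0.2  0.3 -3.3] w 13.9
[[0.0,3.03,-1.13,0.01,-0.001,-0.0,-0.056],[0.0,3.09,-0.96,0.01,-0.001,-0.0,-0.056],[0.0,3.14,-0.79,0.0,-0.001,-0.0,-0.056],[0.0,3.18,-0.61,0.0,-0.001,-0.0,-0.056],[0.0,3.21,-0.44,0.0,-0.001,-0.0,-0.056],[0.0,3.23,-0.26,-0.0,-0.001,-0.0,-0.056],[0.0,3.24,-0.08,-0.0,-0.001,-0.0,-0.056],[0.0,3.23,0.1,-0.0,-0.001,-0.0,-0.056],[0.0,3.22,0.28,-0.0,-0.001,-0.0,-0.056],[0.0,3.2,0.46,-0.01,-0.001,-0.0,-0.056],[0.0,3.17,0.64,-0.01,-0.001,-0.0,-0.056],[0.0,3.13,0.82,-0.01,-0.001,-0.0,-0.056]]
```

Request:
move_arm([
  [[0, 3.03, -1.13, 0, 0, 0, -0.056], [0, 3.09, -0.96, 0, 0, 0, -0.056], [0, 3.14, -0.79, 0, 0, 0, -0.056], [0, 3.18, -0.61, 0, 0, 0, -0.056], [0, 3.21, -0.44, 0, 0, 0, -0.056], [0, 3.23, -0.26, 0, 0, 0, -0.056], [0, 3.24, -0.08, 0, 0, 0, -0.056], [0, 3.23, 0.1, 0, 0, 0, -0.056], [0, 3.22, 0.28, 0, 0, 0, -0.056], [0, 3.2, 0.46, 0, 0, 0, -0.056]],
])

```text
time_s: 7.0
ee_pos: [512.4, 80.9, 135.9]
ee_rot: [-178.0, -0.6, 90.9]
force: [0.2, 1.2, -2.7]
gripper_width: 13.7
```

```bash
python3 plan.py 534.6 134.9 150 96.4 3 0
```

```text
7.0 [512.4  80.9 135.9] [-178.02   -0.58   90.94] F [ 0.2  1.2 -2.7] w 13.7
[[0.0,1.79,0.75,-0.48,-0.011,-0.004,-0.032],[0.0,1.77,0.82,-0.48,-0.011,-0.004,-0.032],[0.0,1.74,0.88,-0.47,-0.011,-0.004,-0.032]]
```

Request:
move_arm([
  [[0, 1.6, 0.75, -0.5, -0.011, -0.004, -0.032], [0, 1.5, 0.8, -0.4, -0.011, -0.004, -0.032], [0, 0.5, 0.5, -0.3, -0.005, 0, -0.015], [0, 0, 0, 0, 0, 0, 0], [0, 0, 0, 0, 0, 0, 0]],
])

```text
time_s: 7.62
ee_pos: [531.5, 118.7, 145.7]
ee_rot: [-179.4, -0.1, 95.8]
force: [0.0, -0.1, -3.7]
gripper_width: 13.9
```

```bash
python3 plan.py 534.6 134.9 140 96.4 2 0
```

```text
7.625 [531.5 118.7 145.7] [-1.794e+02 -6.000e-02  9.577e+01] F [ 0.  -0.1 -3.7] w 13.9
[[0.0,0.79,0.24,0.28,-0.005,-0.001,-0.005],[0.0,0.79,0.24,0.29,-0.005,-0.001,-0.005]]
```

Request:
move_arm([
  [[0, 0.79, 0.24, 0.28, -0.005, 0, -0.005], [0, 0.7, 0.2, 0.25, -0.005, 0, -0.005], [0, 0, 0, 0, 0, 0, 0], [0, 0, 0, 0, 0, 0, 0]],
])

```text
time_s: 8.12
ee_pos: [534.0, 133.9, 139.8]
ee_rot: [-180.0, -0.1, 96.3]
force: [0.4, -0.4, -3.3]
gripper_width: 13.6
```

```bash
python3 - <<'E'
from h import *
print({k:np.round(v,2) for k,v in monitor.state().items() if k in('ee_pos','ee_rot','force')})
for n in ('wrist','top','scene'):
    f=grab(n); w=xyz(f); H=w[...,2]; print(n,-f['R'].T@f['t'])
    if n!='top': save(f,n+'2.png',None if n=='wrist' else (230,150,390,270), 1 if n=='wrist' else 5)
    near=(np.abs(w[...,0]-534)<130)&(np.abs(w[...,1]-130)<130)
    hsv=cv2.cvtColor(f['color'],cv2.COLOR_RGB2HSV)
    k=near&(hsv[...,1]>110)&(hsv[...,0]>15)&(hsv[...,0]<40)&(H>36)&(H<48)
    c,s,a=cv2.minAreaRect(w[k][:,:2].astype(np.float32)); print('gold',np.round(c,1),np.round(s,1),round(a,2),k.sum())
    k=near&(hsv[...,1]<90)&(H>105)&(H<130)
    print(np.histogram(H[near],bins=np.arange(60,180,6))[0])
E
```

```text
{'ee_pos': array([534.  , 133.89, 139.81]), 'ee_rot': array([-1.7996e+02, -5.0000e-02,  9.6290e+01]), 'force': array([ 0.39, -0.35, -3.33])}
wrist [526.61842954 202.44817396 311.00980386]
gold [530.4 160.4] [ 95.7 108.5] 6.22 4456
[  33 1830   42  329   35   34   40   46  486    2   37    0 3346  106
  161  195  213  253  276]
top [ 463.01775898  -42.96154026 1029.52980918]
gold [538.8  94. ] [94.5 82.8] 6.27 766
[  1  25   0   0   1   2  10   4  34  12   7  24 264   3   1   0   0   0
   0]
scene [1372.97252629 -726.84353924  776.0265001 ]
gold [535.4 136.6] [100.2 179.9] 6.34 1084
[ 13  44  10  14   0   6  59  56  62  38  71  76 166  28  24  29  37  38
  31]
```

View pics/wrist2.png

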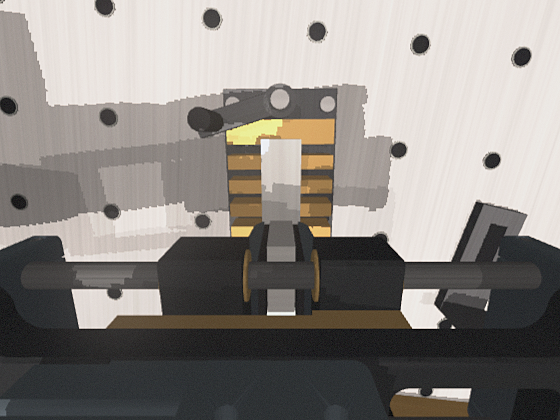

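View pics/scene2.png

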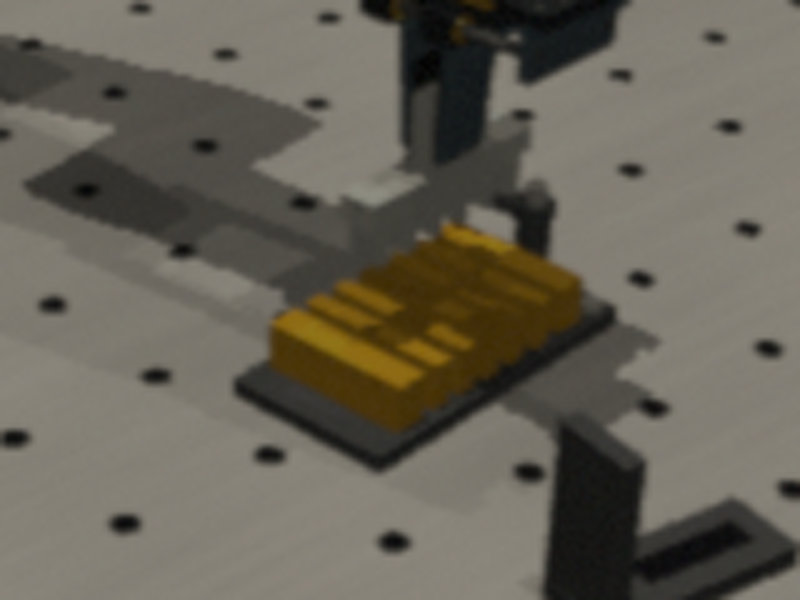

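The wrist view shows the +y end of the comb spine at (281,140) and the gold row end at (280,120). The comb is lined up over the row. I'll lower it close to the bars and compare the two ends there.

Request:
move_arm([
  [[0, 0.05, 0.05, 1.2, 0, 0, 0], [0, 0.0, 0.0, 1.2, 0, 0, 0], [0, 0, 0, 1.0, 0, 0, 0], [0, 0, 0, 0, 0, 0, 0], [0, 0, 0, 0, 0, 0, 0]],
])

```text
time_s: 8.9
ee_pos: [534.0, 134.0, 102.7]
ee_rot: [-179.9, -0.0, 96.3]
force: [-0.4, -0.1, -4.2]
gripper_width: 13.8
```

```bash
cat > rel.py <<'E'
from h import *
s=monitor.state(); print(np.round(s['ee_pos'],2),np.round(s['ee_rot'],2),np.round(s['force'],1))
f=grab('wrist'); w=xyz(f); H=w[...,2]; hsv=cv2.cvtColor(f['color'],cv2.COLOR_RGB2HSV)
near=(np.abs(w[...,0]-534)<130)&(np.abs(w[...,1]-150)<120)
g=near&(hsv[...,1]>100)&(hsv[...,0]>8)&(hsv[...,0]<40)&(H>37)&(H<47)
c,sz,a=cv2.minAreaRect(w[g][:,:2].astype(np.float32)); 
a=a if abs(a)<45 else a-90*np.sign(a); ax=np.radians(a); ex=np.array([np.cos(ax),np.sin(ax)]); ey=np.array([-ex[1],ex[0]])
zs=s['ee_pos'][2]-4   # spine top
k=near&(np.abs(H-zs)<4)&(hsv[...,1]<90)&(w[...,1]>140)
n,l,st,_=cv2.connectedComponentsWithStats(k.astype(np.uint8)); k=l==1+np.argmax(st[1:,4])
cc,cs,ca=cv2.minAreaRect(w[k][:,:2].astype(np.float32))
gp=w[g][:,:2]; kp=w[k][:,:2]
gx=gp@ex; gy=gp@ey; kx=kp@ex; ky=kp@ey
print('row ang',round(a,2),'comb ang',round(ca,2),np.round(cs,1),'Hspine',np.median(H[k]).round(1),'Hgold',np.median(H[g]).round(1))
# per-bar edges along y: gold columns of x away from comb
r=g&(w[...,:2]@ex>kx.max()+8)
yy=w[r][:,:2]@ey; h,b=np.histogram(yy,bins=np.arange(yy.min()-1,yy.max()+1.5,1)); print(np.round(b[0],1),h)
kyt=np.percentile(ky,99.7); gyt=np.percentile(gy,99.8)
print('gold end',gyt.round(1),'comb end',kyt.round(1),'diff-14.75 (move comb +y by)',(gyt-kyt-14.75).round(2))
print('mid x gold',((gx.min()+gx.max())/2).round(1),'comb',((kx.min()+kx.max())/2).round(1))
tcp=s['ee_pos'][:2]; print('tcp',ex@tcp,ey@tcp)
E
python3 rel.py
```

```text
[534.04 134.02 102.66] [-1.7987e+02 -4.0000e-02  9.6250e+01] [-0.4 -0.1 -4.2]
row ang 6.93 comb ang 6.28 [24. 52.] Hspine 97.0 Hgold 42.2
59.8 [ 0 29 35 33 33 43 34 39 36 32 40 42 47 63  0  0  0  0  0  0  0  0  0 29
 37 36 39 51 42 35 37 45 47 39 36 60 13  0  0  0  0  0  0  0  0  0 35 41
 49 49 35 39 59 41 36 46 56 33 35  0  0  0  0  0  0  0  0  0 21 57 34 43
 59 36 44 61 33 45 60 36 51 57 36 60 47 38 65 41 48 27  0]
gold end 149.4 comb end 134.2 diff-14.75 (move comb +y by) 0.48
mid x gold 546.0 comb 546.7
tcp 546.3104185686002 68.61244190059111
```

```bash
cat > rel2.py <<'E'
from h import *
s=monitor.state(); print(s['time_s'],np.round(s['ee_pos'],2),np.round(s['ee_rot'],2),np.round(s['force'],1))
f=grab('wrist'); w=xyz(f); H=w[...,2]; hsv=cv2.cvtColor(f['color'],cv2.COLOR_RGB2HSV)
near=(np.abs(w[...,0]-534)<130)&(np.abs(w[...,1]-150)<120)
g=near&(hsv[...,1]>100)&(hsv[...,0]>8)&(hsv[...,0]<40)&(H>37)&(H<47)
# bar orientation from narrow gap mids: connected gold pieces right/left
ax=np.radians(6.3); ex=np.array([np.cos(ax),np.sin(ax)]); ey=np.array([-ex[1],ex[0]])
X=w[...,:2]@ex; Y=w[...,:2]@ey
zs=s['ee_pos'][2]-5.5
k=near&(np.abs(H-zs)<4)&(hsv[...,1]<90)&(w[...,1]>140)
n,l,st,_=cv2.connectedComponentsWithStats(k.astype(np.uint8)); k=l==1+np.argmax(st[1:,4])
def edge(m,x0,x1):
    o=[]
    for x in np.arange(x0,x1,3.):
        q=m&(X>=x)&(X<x+3)
        if q.sum()>15: o.append((x+1.5,np.percentile(Y[q],98.5)))
    return np.array(o)
cx=np.median(X[k]); e=edge(k,X[k].min(),X[k].max()); print('comb x',((X[k].min()+X[k].max())/2).round(1),'end',np.median(e[:,1]).round(2))
xs=[X[g].min(),X[g].max()]; print('gold x mid',np.mean(xs).round(1),np.round(xs,1))
for nm,a,b in(('L',xs[0],cx-16),('R',cx+16,xs[1])):
    e=edge(g,a,b); print(nm,'gold end',np.median(e[:,1]).round(2))
    q=g&(X>a)&(X<b); ys=np.sort(Y[q]); d=np.diff(ys); i=np.where(d>4)[0]
    print('  gap mids',[(round((ys[j]+ys[j+1])/2,2),round(d[j],1)) for j in i])
E
python3 rel2.py
```

```text
8.95 [533.93 134.01 102.63] [-1.7986e+02 -4.0000e-02  9.6250e+01] [-0.5 -0.4 -3.1]
comb x 545.3 end 139.57
gold x mid 544.8 [496.7 593. ]
L gold end 150.29
  gap mids [(np.float64(84.63), np.float64(10.0)), (np.float64(106.91), np.float64(9.8)), (np.float64(129.49), np.float64(10.0))]
R gold end 154.58
  gap mids [(np.float64(84.75), np.float64(9.8)), (np.float64(107.54), np.float64(10.0)), (np.float64(129.54), np.float64(9.8))]
```

Request:
move_arm([
  [[0, 0.16, 0.0, 0.5, 0, 0, -0.002], [0, 0, 0, 0.2, 0, 0, 0], [0, 0, 0, 0, 0, 0, 0], [0, 0, 0, 0, 0, 0, 0]],
])

```text
time_s: 9.5
ee_pos: [534.3, 135.9, 96.1]
ee_rot: [-180.0, -0.1, 96.4]
force: [0.4, -0.0, -4.0]
gripper_width: 14.1
```

```bash
python3 rel2.py
```

```text
9.5 [534.32 135.89  96.06] [-1.7997e+02 -5.0000e-02  9.6380e+01] [ 0.4 -0.  -4. ]
comb x 545.9 end 141.43
gold x mid 544.7 [496.6 592.8]
L gold end 150.41
  gap mids [(np.float64(84.32), np.float64(9.3)), (np.float64(107.08), np.float64(10.1)), (np.float64(129.38), np.float64(9.9))]
R gold end 154.77
  gap mids [(np.float64(84.87), np.float64(9.8)), (np.float64(107.34), np.float64(9.9)), (np.float64(129.93), np.float64(10.5))]
```

Tooth and gap centres now agree within 0.3 mm. I'll lower in small steps and watch the force.

Request:
move_arm([
  [[0, 0, 0.03, 0.3, 0, 0, 0], [0, 0, 0, 0.3, 0, 0, 0], [0, 0, 0, 0.2, 0, 0, 0], [0, 0, 0, 0.2, 0, 0, 0], [0, 0, 0, 0.1, 0, 0, 0]],
])

```text
time_s: 10.18
ee_pos: [535.2, 135.7, 86.1]
ee_rot: [179.9, -0.0, 96.4]
force: [0.7, 0.3, -3.4]
gripper_width: 13.9
```

Request:
move_arm([
  [[0, 0, 0, 0.15, 0, 0, 0], [0, 0, 0, 0.15, 0, 0, 0], [0, 0, 0, 0.15, 0, 0, 0]],
])

```text
time_s: 10.55
ee_pos: [535.0, 135.7, 80.7]
ee_rot: [180.0, -0.0, 96.4]
force: [0.4, -1.1, -4.2]
gripper_width: 13.6
```

Teeth are entering with no added force.

Request:
move_arm([
  [[0, 0, 0, 0.2, 0, 0, 0], [0, 0, 0, 0.2, 0, 0, 0], [0, 0, 0, 0.2, 0, 0, 0], [0, 0, 0, 0.2, 0, 0, 0], [0, 0, 0, 0.15, 0, 0, 0], [0, 0, 0, 0.1, 0, 0, 0]],
])

```text
time_s: 11.3
ee_pos: [534.9, 135.7, 69.1]
ee_rot: [180.0, -0.0, 96.4]
force: [-0.1, -0.4, -3.1]
gripper_width: 14.1
```

Request:
move_arm([
  [[0, 0, 0, 0.15, 0, 0, 0], [0, 0, 0, 0.12, 0, 0, 0], [0, 0, 0, 0.1, 0, 0, 0], [0, 0, 0, 0.05, 0, 0, 0]],
])

```text
time_s: 11.8
ee_pos: [535.0, 135.7, 64.7]
ee_rot: [180.0, -0.0, 96.4]
force: [0.6, 0.1, -2.5]
gripper_width: 13.9
```

Request:
move_arm([
  [[0, 0, 0, 0.08, 0, 0, 0], [0, 0, 0, 0.08, 0, 0, 0], [0, 0, 0, 0.08, 0, 0, 0]],
])

```text
time_s: 12.18
ee_pos: [535.1, 135.7, 63.9]
ee_rot: [180.0, -0.0, 96.4]
force: [-2.7, -1.2, 5.7]
gripper_width: 14.1
```

Seated: there is contact at TCP 63.9, the expected seated height. I release, rise and check.

Request:
move_arm([
  [[0.6, 0, 0, 0, 0, 0, 0], [0.6, 0, 0, 0, 0, 0, 0], [0.6, 0, 0, 0, 0, 0, 0], [0.6, 0, 0, 0, 0, 0, 0], [0.6, 0, 0, -1.5, 0, 0, 0], [0.6, 0, 0, -3, 0, 0, 0], [0.6, 0, 0, -3, 0, 0, 0], [0.6, 0, 0, -2, 0, 0, 0], [0.6, 0, 0, 0, 0, 0, 0]],
], force=15)

```text
time_s: 13.3
ee_pos: [536.9, 136.3, 165.7]
ee_rot: [179.6, -0.1, 96.4]
force: [-1.5, -0.2, -0.1]
gripper_width: 55.0
```

```bash
python3 - <<'E'
from h import *
s=monitor.state(); print(s['time_s'],np.round(s['ee_pos'],1),np.round(s['ee_rot'],1),s['gripper_width'])
ax=np.radians(6.3); ex=np.array([np.cos(ax),np.sin(ax)]); ey=np.array([-ex[1],ex[0]])
O=np.array([534.9,135.7]) # row centre as found
f=grab('wrist'); w=xyz(f); H=w[...,2]; save(f,'w3.png')
d=w[...,:2]-O; X=d@ex; Y=d@ey
near=(np.abs(X)<100)&(np.abs(Y)<140)
k=near&(np.abs(X)<11)&(Y>20)&(Y<60); print('spine top H',np.nanpercentile(H[k],[5,50,95]).round(1))
for lo,hi in((104,125),(64,75)):
    k=near&(H>lo)&(H<hi)&(Y>40)
    if k.sum(): c,sz,a=cv2.minAreaRect(np.stack([X[k],Y[k]],1).astype(np.float32)); print('knob/arm',lo,np.round(c,1),np.round(sz,1),round(a,1),k.sum())
f=grab('top'); w=xyz(f); H=w[...,2]; d=w[...,:2]-O; X=d@ex; Y=d@ey
k=(np.abs(X)<100)&(np.abs(Y)<140)&(Y>40)&(H>104)&(H<125)
if k.sum(): c,sz,a=cv2.minAreaRect(np.stack([X[k],Y[k]],1).astype(np.float32)); print('top knob',np.round(c,1),np.round(sz,1),k.sum())
E
```

```text
13.3 [536.9 136.3 165.7] [ 1.796e+02 -1.000e-01  9.640e+01] 55.020827266757315
spine top H [ 58.5 283.5 295.7]
knob/arm 104 [-54.8  76.8] [15.7 14.9] 0.1 403
knob/arm 64 [-29.6  85.8] [81.8 25.6] 13.4 1505
top knob [-49.6  82.3] [4.5 9.4] 11
```

View pics/w3.png

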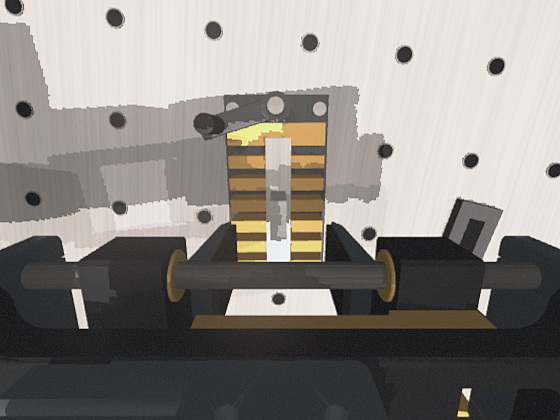

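The comb is home (spine top reads 58.5 mm, nominal 58) and released. The arm is at about 15° with the knob at (208,124) px. I'll cage the knob loosely, with the jaws along the direction of travel, and turn with it along the arc.

```bash
cat > arc.py <<'E'
import sys
from plan import *
O=np.array([534.9,135.7]); ax=np.radians(6.3); ex=np.array([np.cos(ax),np.sin(ax)]); ey=np.array([-ex[1],ex[0]])
def pose(th,r=55):
    t=np.radians(th); q=O+ex*(-0.3-r*np.cos(t))+ey*(93.5-r*np.sin(t)); return q[0],q[1],6.3+th
if __name__=='__main__':
    th,z,n,j=map(float,sys.argv[1:5]); x,y,yaw=pose(th); print(np.round([x,y,yaw],1)); plan(x,y,z,yaw,int(n),j)
E
python3 arc.py 17 160 9 0.5
```

```text
[473.8 206.8  23.3]
13.4 [535.5 136.  163.5] [ 1.7982e+02 -7.0000e-02  9.6380e+01] F [-0.2 -0.4 -0.5] w 54.9
[[0.5,0.86,-0.59,0.04,0.0,-0.0,0.142],[0.5,0.77,-0.71,0.04,0.0,-0.0,0.142],[0.5,0.66,-0.81,0.04,0.0,-0.0,0.142],[0.5,0.54,-0.9,0.04,0.0,-0.0,0.142],[0.5,0.41,-0.96,0.04,0.0,-0.0,0.142],[0.5,0.27,-1.01,0.04,0.0,-0.0,0.142],[0.5,0.12,-1.04,0.04,0.0,-0.0,0.142],[0.5,-0.03,-1.04,0.04,0.0,-0.0,0.142],[0.5,-0.17,-1.03,0.04,0.0,-0.0,0.142]]
```

Request:
move_arm([
  [[0.5, 0.86, -0.59, 0, 0, 0, 0.142], [0.5, 0.77, -0.71, 0, 0, 0, 0.142], [0.5, 0.66, -0.81, 0, 0, 0, 0.142], [0.5, 0.54, -0.9, 0, 0, 0, 0.142], [0.5, 0.41, -0.96, 0, 0, 0, 0.142], [0.5, 0.27, -1.01, 0, 0, 0, 0.142], [0.5, 0.12, -1.04, 0, 0, 0, 0.142], [0.5, -0.03, -1.04, 0, 0, 0, 0.142], [0.5, -0.17, -1.03, 0, 0, 0, 0.142], [0.5, 0, 0, 0, 0, 0, 0], [0.5, 0, 0, 0, 0, 0, 0]],
])

```text
time_s: 14.78
ee_pos: [465.5, 207.2, 150.4]
ee_rot: [-179.9, 1.4, 20.9]
force: [-0.2, -0.1, -0.5]
gripper_width: 45.8
```

```bash
python3 arc.py 17 140 3 0.5
```

```text
[473.8 206.8  23.3]
14.775 [465.5 207.2 150.4] [-179.95    1.4    20.9 ] F [-0.2 -0.1 -0.5] w 45.8
[[0.5,0.26,0.11,0.34,-0.0,0.008,-0.014],[0.5,0.26,0.11,0.34,-0.0,0.008,-0.014],[0.5,0.25,0.12,0.34,-0.0,0.008,-0.014]]
```

Request:
move_arm([
  [[0.5, 0.26, 0.11, 0.3, 0, 0.008, -0.014], [0.5, 0.26, 0.11, 0.3, 0, 0.008, -0.014], [0.5, 0.22, 0.1, 0.3, 0, 0.006, -0.01], [0.5, 0, 0, 0, 0, 0, 0], [0.5, 0, 0, 0, 0, 0, 0]],
])

```text
time_s: 15.4
ee_pos: [474.4, 205.9, 140.0]
ee_rot: [-179.9, 0.1, 23.3]
force: [-0.5, -0.3, 0.5]
gripper_width: 45.5
```

```bash
python3 - <<'E'
from h import *
f=grab('wrist'); w=xyz(f); H=w[...,2]; save(f,'w4.png')
k=(H>104)&(H<118)&(np.hypot(w[...,0]-472,w[...,1]-206)<40); print(k.sum(), w[k].mean(0).round(1) if k.sum() else '')
print('TCP-projection px at z=112', proj(f,list(monitor.state()['ee_pos'][:2])+[112]))
E
python3 arc.py 17 76 4 0.5
```

```text
412 [473.6 206.2 111.5]
TCP-projection px at z=112 [279.56208086 232.86626296]
[473.8 206.8  23.3]
15.45 [474.4 205.9 140. ] [-1.7994e+02  1.0000e-01  2.3300e+01] F [0.5 0.2 0.3] w 45.5
[[0.5,-0.0,-0.03,1.6,-0.0,0.0,-0.0],[0.5,-0.0,-0.03,1.6,-0.0,0.0,-0.0],[0.5,-0.0,-0.03,1.6,-0.0,0.0,-0.0],[0.5,-0.0,-0.03,1.6,-0.0,0.0,-0.0]]
```

View pics/w4.png

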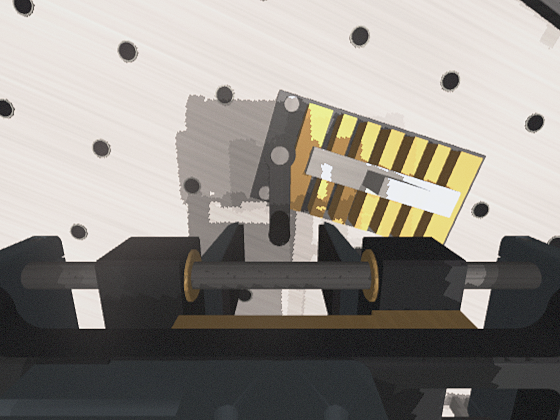

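The wrist view shows the knob at (280,225), centred between the fingers, with the arm running straight up the image. I descend and close to a loose cage.

Request:
move_arm([
  [[0.5, 0, 0, 1.5, 0, 0, 0], [0.5, 0, 0, 1.6, 0, 0, 0], [0.5, 0, 0, 1.6, 0, 0, 0], [0.5, 0, 0, 1.2, 0, 0, 0], [0.24, 0, 0, 0, 0, 0, 0], [0.24, 0, 0, 0, 0, 0, 0], [0.24, 0, 0, 0, 0, 0, 0]],
])

```text
time_s: 16.32
ee_pos: [473.8, 206.0, 77.0]
ee_rot: [-179.9, 0.1, 23.3]
force: [-0.3, 0.4, 0.4]
gripper_width: 22.5
```

```bash
python3 arc.py 55 77 6 0.24; python3 arc.py 17 77 1 0.24
```

```text
[497.9 180.4  61.3]
16.325 [473.8 206.   77. ] [-1.7993e+02  1.3000e-01  2.3330e+01] F [-0.3  0.4  0.4] w 22.5
[[0.24,0.2,0.55,-0.0,-0.0,0.0,-0.11],[0.24,0.14,0.57,-0.0,-0.0,0.0,-0.11],[0.24,0.07,0.58,-0.0,-0.0,0.0,-0.11],[0.24,0.01,0.59,-0.0,-0.0,0.0,-0.11],[0.24,-0.05,0.58,0.0,-0.0,0.0,-0.11],[0.24,-0.12,0.57,0.0,-0.0,0.0,-0.11]]
[473.8 206.8  23.3]
16.325 [473.8 206.   77. ] [-1.7993e+02  1.3000e-01  2.3330e+01] F [-0.3  0.4  0.4] w 22.5
[[0.24,0.04,-0.07,0.0,-0.001,0.002,0.0]]
```

Request:
move_arm([
  [[0.24, 0.2, 0.55, 0, 0, 0, -0.11], [0.24, 0.14, 0.57, 0, 0, 0, -0.11], [0.24, 0.07, 0.58, 0, 0, 0, -0.11], [0.24, 0.01, 0.59, 0, 0, 0, -0.11], [0.24, -0.05, 0.58, 0, 0, 0, -0.11], [0.24, 0, 0, 0, 0, 0, 0]],
])

```text
time_s: 17.08
ee_pos: [490.4, 186.7, 77.9]
ee_rot: [-179.4, 0.1, 55.7]
force: [0.5, -0.2, -0.1]
gripper_width: 21.9
```

```bash
python3 arc.py 82 77 5 0.24
```

```text
[522.7 173.6  88.3]
17.075 [490.4 186.7  77.9] [-1.794e+02  6.000e-02  5.567e+01] F [ 0.5 -0.2 -0.1] w 21.9
[[0.24,0.15,0.68,0.01,-0.002,-0.0,-0.114],[0.24,0.07,0.69,0.01,-0.002,-0.0,-0.114],[0.24,-0.01,0.7,0.01,-0.002,-0.0,-0.114],[0.24,-0.09,0.69,0.02,-0.002,-0.0,-0.114],[0.24,-0.17,0.68,0.02,-0.002,-0.0,-0.114]]
```

Request:
move_arm([
  [[0.24, 0.15, 0.68, 0, -0.002, 0, -0.114], [0.24, 0.07, 0.69, 0, -0.002, 0, -0.114], [0.24, -0.01, 0.7, 0, -0.002, 0, -0.114], [0.24, -0.09, 0.69, 0, -0.002, 0, -0.114], [0.24, -0.1, 0.5, 0, 0, 0, -0.08], [0.24, 0, 0, 0, 0, 0, 0]],
])

```text
time_s: 17.82
ee_pos: [515.5, 175.4, 78.3]
ee_rot: [-179.3, -0.1, 86.6]
force: [0.1, -0.3, -0.5]
gripper_width: 21.9
```

```bash
python3 arc.py 91 77 4 0.24
```

```text
[531.3 174.   97.3]
17.825 [515.5 175.4  78.3] [-1.7928e+02 -1.1000e-01  8.6600e+01] F [ 0.1 -0.3 -0.5] w 21.9
[[0.24,-0.01,0.4,0.03,-0.003,-0.001,-0.047],[0.24,-0.03,0.4,0.03,-0.003,-0.001,-0.047],[0.24,-0.05,0.39,0.03,-0.003,-0.001,-0.047],[0.24,-0.07,0.39,0.03,-0.003,-0.001,-0.047]]
```

Request:
move_arm([
  [[0.24, -0.01, 0.4, 0, -0.003, 0, -0.047], [0.24, -0.03, 0.4, 0, -0.003, 0, -0.047], [0.24, -0.05, 0.39, 0, -0.003, 0, -0.04], [0.24, -0.05, 0.35, 0, 0, 0, -0.03], [0.24, 0, 0, 0, 0, 0, 0]],
])

```text
time_s: 18.45
ee_pos: [527.6, 174.5, 78.4]
ee_rot: [-179.5, -0.2, 95.7]
force: [0.5, 0.1, -1.5]
gripper_width: 21.6
```

```bash
python3 - <<'E'
from arc import *
f=grab('wrist'); w=xyz(f); H=w[...,2]
k=(H>105)&(H<118)&(np.hypot(w[...,0]-529,w[...,1]-173)<40); print('knob',k.sum(), (w[k].mean(0).round(1)) if k.sum() else '')
print('expected end',pose(90))
E
python3 arc.py 92 77 2 0.24
```

```text
knob 619 [526.4 185.9 111.4]
expected end (np.float64(530.3770407363581), np.float64(173.9345764916971), 96.3)
[532.3 174.2  98.3]
18.5 [527.7 174.5  78.5] [-179.52   -0.18   95.66] F [-0.3 -0.6 -0.7] w 21.8
[[0.24,-0.04,0.23,0.07,-0.004,-0.002,-0.023],[0.24,-0.04,0.23,0.07,-0.004,-0.002,-0.023]]
```

Request:
move_arm([
  [[0.24, 0, 0.25, 0, -0.003, 0, 0], [0.24, 0, 0.25, 0, -0.003, 0, 0], [0.24, 0, 0.2, 0, 0, 0, 0], [0.24, 0, 0.2, 0, 0, 0, 0]],
])

```text
time_s: 19.0
ee_pos: [531.8, 174.1, 78.3]
ee_rot: [-179.2, -0.1, 95.6]
force: [-6.8, -0.5, 4.6]
gripper_width: 22.0
```

Request:
move_arm([
  [[0.24, 0, 0.3, 0, 0, 0, 0], [0.24, 0, 0.3, 0, 0, 0, 0]],
])

```text
time_s: 19.25
ee_pos: [531.4, 174.1, 78.1]
ee_rot: [-178.4, -0.1, 95.5]
force: [-9.9, -1.2, 6.3]
gripper_width: 22.0
```

It no longer moves under 10 N, so it is at the stop. I open, rise, back off and look.

Request:
move_arm([
  [[0.45, 0, -0.1, 0, 0, 0, 0], [0.45, 0, 0, 0, 0.01, 0, 0], [0.45, 0, 0, 0, 0.01, 0, 0], [0.45, 0, 0, -2, 0, 0, 0], [0.45, 0, 0, -3, 0, 0, 0], [0.45, 0, 0, -3, 0, 0, 0], [0.45, 0, 0, -3, 0, 0, 0], [0.45, -5, 0, 0, 0, 0, 0], [0.45, -4, 0, 0, 0, 0, 0], [0.45, 0, 0, 0, 0, 0, 0]],
])

```text
time_s: 20.5
ee_pos: [551.8, 83.8, 192.3]
ee_rot: [-177.9, -0.1, 95.5]
force: [0.2, 0.5, -1.1]
gripper_width: 41.0
```

```bash
python3 - <<'E'
from arc import *
s=monitor.state(); print(s['time_s'],np.round(s['ee_pos'],1),np.round(s['force'],1),s['gripper_width'])
f=grab('wrist'); w=xyz(f); H=w[...,2]; save(f,'w5.png')
d=w[...,:2]-O; X=d@ex; Y=d@ey
def rr(k):
    c,sz,a=cv2.minAreaRect(np.stack([X[k],Y[k]],1).astype(np.float32)); return np.round(c,1),np.round(sz,1),round(a,2),k.sum()
n=(abs(X)<60)&(Y>-100)&(Y<125)
k=n&(H>104)&(H<118)&(Y>20); print('knob',rr(k)); k2=n&(H>64)&(H<73)&(Y>20); print('arm top',rr(k2))
k=n&(H>54)&(H<62)&(abs(X)<14); print('spine',rr(k),np.median(H[k]))
k=n&(H>95)&(H<107)&(abs(Y)<22); print('tab',k.sum() and (rr(k),np.median(H[k])))
E
```

```text
20.5 [551.8  83.8 192.3] [ 0.2  0.5 -1.1] 41.00642808129736
knob (array([-2. , 37.3]), array([14.7, 15.4]), 45.67, np.int64(308))
arm top (array([-2.5, 63.9]), array([82.9, 25.7]), 89.28, np.int64(1390))
spine (array([-0.2,  9.8]), array([ 25., 159.]), 0.49, np.int64(1546)) 58.23064483047609
tab ((array([-0. , -2.1]), array([36. , 14.1]), 89.52, np.int64(685)), np.float64(102.27148368308946))
```

View pics/w5.png

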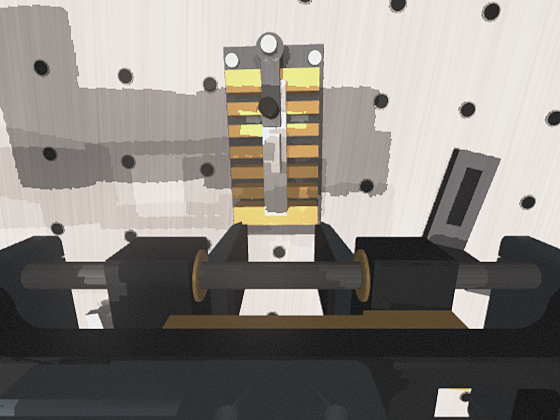

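The wrist view shows the arm lying over the comb end (knob at (268,107) px), 0.2° off the comb's line, so it is at the stop. The comb is flat, and the gripper is clear. Handing in.

```bash
python3 -c "
from h import *
print(job.job_done(), monitor.state()['time_s'])"
```

```text
the job is handed in; nothing more can be done
the job is handed in; nothing more can be done
```

The comb is home in the jig, the hold-down arm is at its stop over the comb's end, and I handed the job in at about 20.5 s of the 72 s allowed. No verdict is reported, so this rests on my own last checks.

- **Comb seating:** I picked the middle-sized comb and lined its teeth up with the gaps using the wrist camera, then lowered it in small steps. The readings showed no added force until about 9 N of contact at the expected seated height. After release the spine top read 58.2 mm (nominal 58) and the tab top 102.3 mm (nominal 102).
- **Hold-down arm:** I swung it by its knob, held loosely between the fingers, until it stopped moving under about 10 N. It reads 89.3° in the row frame, or 89.8° measured against the comb; the threshold is 84.8°. The gripper is open and clear, about 90 mm above the comb.
- **Bystanders:** The arm's path stayed clear of them, but I did not measure their positions again at the end.
- **Disagreements:** The wrist and top cameras differed by about 3 mm along the comb, so I aligned teeth and gaps within the wrist view alone. The tool tilted about 1.6° while pressing on the stop, with no visible effect.

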